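# Turn a plug-in module round in its shelf

### The job

One module was pushed into the equipment shelf back to front: its black connector is sticking out and its orange handle is inside. Slide it out, turn it end for end and slide it back into the same bay, right way up, connector first, pressing it firmly home onto the sliding dock at the back of the bay so that the case is flush with the shelf's front and only the orange handle sticks out; then let go. Leave the grey blank in the other bay, and the other things on the bench, where they are.

Things in the scene. Friction and masses are not known exactly. Their poses are not given: they have to be found in the camera images.
- shelf: Fixed beige equipment shelf, 150 deep x 210 wide x 150 mm high, with two bays side by side, open at the front. Origin: under the middle of its front face, on the table; +x goes into the bays, +y to the left bay (left as one looks into the bays), z up. The front faces the robot's left, and partly away from it. Bays inside: 49 wide, floor 14 and ceiling 51 mm above the table, centre lines 45 mm either side of the middle, floor and sides flared in the first 8 mm.
- hood_edge (a point): Middle of the lower front edge of the shelf's clear hood plate (210 wide, 6 mm thick), 150 mm above the table and 40 mm out in front of the front face. Under it there is no room for an upright gripper: near the bays lean the gripper back, away from the shelf, by about 40 degrees. Axes as the shelf's.
- bay_left (a point): Centre of the left bay's floor edge, in the front face plane, 14 mm above the table (45 mm to the left, +y, of the shelf's middle). Axes as the shelf's.
- bay_right (a point): The same for the right bay (45 mm to the right, -y). In either bay the module tips out if let go with less than half of its case inside.
- dock_left (a joint): Blue sliding dock at the back of the left bay, in m: 0 (its face 110 mm behind the front face) as found, 0.010 when pushed fully back against its stop (face at 120 mm). It resists with about 5 N of friction, stays where it is left, and has no spring. Its face is 34 wide x 22 mm high, centred 31 mm above the table.
- dock_right (a joint): The same dock in the right bay.
- module: Loose module, about 220 g. Steel case 100 long x 46 wide x 34 mm high; black connector (20 long, 30 wide, 16 high) at its +x end, orange handle block (30 long, 26 wide, 28 high) at its -x end. Origin: under the case's centre, z up. Found in either bay, handle inwards, 28 to 40 mm of case and the connector out in front. Home: origin 50 mm behind the front face, +x into the shelf.
- connector_tip (a point): Middle of the end face of the module's black connector: 70 mm from the module's origin along its +x, 17 mm up.
- handle (a point): Middle of the module's orange handle: 65 mm from the module's origin along its -x, 17 mm up.
- filler: Loose grey blank in the other bay, case 90 x 46 x 34 mm with a 12 mm long tab at the front; does not reach the dock. Origin: under it, 12 mm behind the front end of its case. Leave it alone.
- mat: Fixed blue work mat, 200 x 200 x 3 mm, kept clear: room to put the module down and change grip. Origin: centre of its underside; top at 3 mm. It lies to the left of the shelf as the robot sees it.
- tray: Fixed black parts tray, 150 x 170 x 35 mm, origin under its centre, beyond the mat.
- handset: Loose grey test telephone handset, 210 x 54 x 34 mm, origin under its centre. Leave it alone.
- meter: Loose black hand-held meter with a blue screen, 120 x 60 x 25 mm, origin under its centre. Leave it alone.
- jar: Loose amber jar, 56 mm across, 75 mm high, origin under its centre. Leave it alone.
- screwdriver: Loose screwdriver with a red handle, about 200 mm, lying on the table. Leave it alone.
- torch: Loose red torch, a 28 mm thick, 130 mm long rod lying on the table. Leave it alone.
Things that resemble listed ones, but are neither listed nor needed, are in the scene too. Leave any red look-alike of the module alone.

How it is judged:
On the way, in this order (a step that is already met when the one before it is completed fails the run):
1. the module is slid right out of its bay (x of module in the frame of shelf below -0.081 m), for 0.1 s.
2. the module is back in a bay connector first, at least 40 mm deep (x of connector_tip in the frame of shelf above 0.04 m and x of handle in the frame of shelf below -0.005 m and height (world z) of connector_tip below 0.045 m and angle between module's own z axis and vertical below 0.15 rad), for 0.1 s.
At the end, for the whole second after the job is handed in: Module in its bay, upright within 0.08 rad, connector inwards, connector tip 116.5 to 122.5 mm behind the front face, both ends within 4 mm of the bay's centre line, dock pushed back over 6.5 mm, at rest; the blank within 15 mm of its start (((y of connector_tip in the frame of shelf between 0.041 and 0.049 m and y of handle in the frame of shelf between 0.041 and 0.049 m and value of joint dock_left above 0.0065 m) or (y of connector_tip in the frame of shelf between -0.049 and -0.041 m and y of handle in the frame of shelf between -0.049 and -0.041 m and value of joint dock_right above 0.0065 m)) and x of connector_tip in the frame of shelf between 0.1165 and 0.1225 m and x of handle in the frame of shelf below 0 m and angle between module's own z axis and vertical below 0.08 rad and linear speed of module below 0.01 m/s and distance of filler from where it was at the start of the episode below 0.015 m); the robot touches nothing.
It fails at once if the grey blank is moved more than 15 mm (distance of filler from where it was at the start of the episode above 0.015 m).
It fails at once if a bystander is moved more than 30 mm (distance of any of handset, meter, jar, screwdriver, torch from where it was at the start of the episode above 0.03 m).
It also fails if it takes over 64 s, if anything falls off the work surface, if the arm or the gripper's body presses on something with over 40 N, if the wrist force passes 120 N, or if a joint passes its speed limit or range.

### The arm

A 6-joint arm with a two-finger parallel gripper is mounted at the origin on the work surface. World frame = base frame: x ahead of the robot, y to its left, z up, the work surface at z = 0. Lengths are in m, angles in rad, forces in N, time in s.
With the tool pointing down it reaches from about 0.35 to 0.8 m from the base axis. Payload 7.3 kg.
Tool frame: the origin (TCP) lies midway between the tips of the shut fingers; the grasp point (between the pads) lies 19 mm behind it (hold_point_z is the distance from the TCP to the grasp point, in m); z points along the fingers, y is the line along which they close (so a half turn about z gives the same grasp; the last joint's range is limited). The gripper opens to 85 mm and grips with 20 to 120 N. Pads are 22 mm wide; open, the fingers measure 114 mm over their backs; the gripper's body (76 mm by 85 mm) begins 54 mm behind the grasp point. The pads swing forward as they close: fully open they stand 13 mm farther back than shut.
Start: joints at [-0.146, 0.342, 1.524, -0, 1.275, -0.146], TCP at [0.525, 0, 0.194] pointing down, gripper open.
Joint ranges: [-2.53, 2.53], [-0.77, 2.02], [0.04, 2.7], [-1, 4.14], [0.28, 2.66], [-3.11, 3.11]. Speed limits (rad/s): [2.57, 2.57, 3.14, 3.14, 3.14, 3.14].

### API

Orientations are given as a unit quaternion [x, y, z, w].
In Python, from cell import reach, move_straight, move_j, gripper_open, gripper_close, hold, ik, get_obs, read_camera, get_calibration, IKError, close_job, spot_in, outline_of, hold_point_z gives the robot as it stands. Calls block until the motion is done:
- reach(position, orientation): joint-space move of the TCP to a pose.
- move_straight(position, orientation=None, speed=0.15): straight line of the TCP; orientation=None keeps the orientation; speed is the mean speed in m/s.
- move_j(angles): joint-space move.
- gripper_open() and gripper_close(grasp_force=None): open the fingers fully, or close them until they stop; grasp_force is the grip in N (None keeps the last).
- hold(seconds).
- ik(position, orientation): joint angles nearest the present ones, or None.
- get_obs(): the state.
- read_camera(name): name is "scene" or "side" or "wrist"; returns the picture (400x640x3 uint8, red, green, blue); there is no depth.
- get_calibration(name): a dict with "K" (3x3 intrinsics, pixels), "xyz" and "attitude" of the camera in the world; the wrist camera has in their place "hand_eye" (4x4, takes a point from camera to tool coordinates, whose origin is the TCP and whose axes are the flange's). Camera axes: x right, y up, looking along -z (the intrinsics and any distortion apply to the point x, -y, -z); pixel columns grow to the right and rows downward; lengths in m; the calibration is good to about 2 mm. The wrist camera is an equidistant fisheye: a pixel r from the principal point sees the ray r / f radians off the axis. A picture is of the moment at which its call begins: read the wrist's pose just before it. get_calibration takes no time and is no camera call.
A pose or a line that the arm cannot do raises IKError and nothing moves.
- close_job(): hands the job in; it is judged then, once.
Trained networks look in the newest picture that a camera, given by its name, has taken for a name from the list of things; names that differ only in an ending like _2 or _b are one class to them, and where a whole thing is asked for, a point or a joint stands for the part that bears it (a point fixed in the world has none). Each returns a list of dicts, best first, with "score" (0 to 1); they miss things now and then, are a little off and sometimes report something else, mostly with a low value. They report only what shows in the picture. A call takes as long as a camera call. They do not tell look-alikes from the thing itself.
- spot_in(query, camera): "box" ([left, top, right, bottom] in pixels, round what is visible of it).
- outline_of(query, camera): "pixels" (400x640 bool, what is visible of it) and "box" ([left, top, right, bottom] in pixels, round what is visible of it).
The state is a dict: "time": time; "qpos": joint angles; "joint_vel": joint speeds; "effort": joint torques, N m; "eef_pos": TCP position; "orientation": TCP orientation; "contact_force": force on the tool from outside, world axes, zero at the start; "moment": the same for the moment, N m; "grip_width": finger opening in m; "grasp_force": force on a finger pad.
Only numpy, scipy, OpenCV 4.12 (cv2) and the standard library are available. Lean on these libraries where they do the work, as an engineer would, in place of code of your own. Each camera call takes 0.05 s, during which the arm holds its last target. There are 200 camera calls.

## Working session

There is one attempt and no reset: what is moved stays moved. The work goes in short steps, each a Python script; the robot and the scene stay as the last script left them, time stands still between calls to the robot, and variables do not carry over. Pictures are saved under pics/ and viewed, at most 10 in all, crops included, and the job is handed in when it is done.

```bash
ls; mkdir -p pics; python3 - <<'E'
from cell import *
import cv2, numpy as np
a=read_camera("scene"); b=read_camera("side")
cv2.imwrite("pics/scene.png",a[:,:,::-1]); cv2.imwrite("pics/side.png",b[:,:,::-1])
for c in("scene","side","wrist"): print(c,get_calibration(c))
print(get_obs()["time"],hold_point_z)
E
```

```text
pics
scene {'K': array([[382.87311342,   0.        , 316.74665683],
       [  0.        , 382.87311342, 204.21802636],
       [  0.        ,   0.        ,   1.        ]]), 'xyz': array([0.91873114, 0.45450459, 0.82997951]), 'attitude': array([0.12280773, 0.3292164 , 0.87307155, 0.33805457])}
side {'K': array([[505.36257227,   0.        , 319.36699861],
       [  0.        , 505.36257227, 194.51549072],
       [  0.        ,   0.        ,   1.        ]]), 'xyz': array([ 1.26399007, -0.02535047,  1.36358416]), 'attitude': array([0.2001015 , 0.19471997, 0.67532699, 0.68262507])}
wrist {'K': array([[309.70691629,   0.        , 325.74740217],
       [  0.        , 309.70691629, 198.24071377],
       [  0.        ,   0.        ,   1.        ]]), 'hand_eye': array([[-4.21417840e-04,  9.54071786e-01,  2.99577786e-01,
         7.63115585e-02],
       [ 9.99999825e-01,  2.77676337e-04,  5.22383884e-04,
         9.20364296e-04],
       [ 4.15206063e-04,  2.99577954e-01, -9.54071736e-01,
        -1.80328514e-01],
       [ 0.00000000e+00,  0.00000000e+00,  0.00000000e+00,
         1.00000000e+00]])}
0.1 0.0187
```

View pics/scene.png

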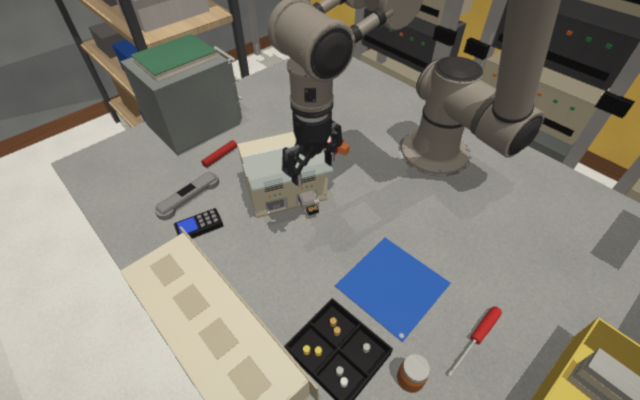

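View pics/side.png

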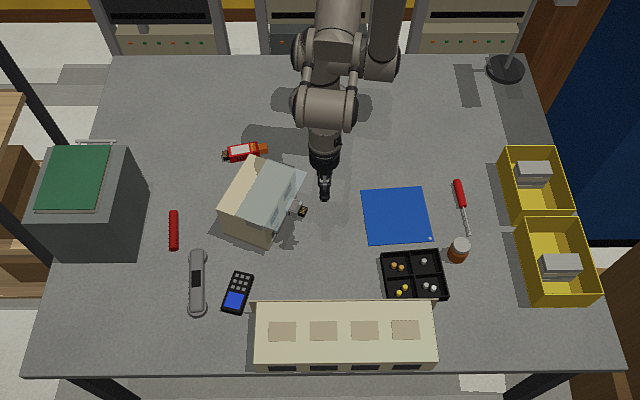

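The scene picture shows the module's steel and connector end at (310,205), in the right-hand bay as one looks in. In the side picture it is at (302,210). The red look-alike at side (244,151) lies behind the shelf, so I'll leave it. Next I'll enlarge the shelf in both pictures.

```bash
cat > h.py <<'E'
from cell import *
import cv2, numpy as np
from scipy.spatial.transform import Rotation as R
from scipy.optimize import least_squares
C={c:get_calibration(c) for c in("scene","side","wrist")}
def proj(c,P,obs=None):
    P=np.atleast_2d(P).astype(float);K=C[c]["K"]
    if c=="wrist":
        T=R.from_quat(obs["orientation"]).as_matrix();q=(P-obs["eef_pos"])@T
        H=C[c]["hand_eye"];q=(q-H[:3,3])@H[:3,:3]
        v=np.c_[q[:,0],-q[:,1],-q[:,2]];n=np.hypot(v[:,0],v[:,1]);th=np.arctan2(n,v[:,2])
        s=th/np.maximum(n,1e-9);v=np.c_[v[:,0]*s,v[:,1]*s]
    else:
        q=(P-C[c]["xyz"])@R.from_quat(C[c]["attitude"]).as_matrix()
        v=np.c_[q[:,0]/-q[:,2],-q[:,1]/-q[:,2]]
    return v*K[0,0]+K[:2,2]
def onplane(c,uv,z):
    K=C[c]["K"];d=np.array([(uv[0]-K[0,2])/K[0,0],-(uv[1]-K[1,2])/K[0,0],-1])
    d=R.from_quat(C[c]["attitude"]).as_matrix()@d;o=C[c]["xyz"];return o+d*(z-o[2])/d[2]
E
python3 - <<'E'
from h import *
a=cv2.imread("pics/scene.png")[120:225,225:355];b=cv2.imread("pics/side.png")[145:255,205:320]
a=cv2.resize(a,None,fx=4.2,fy=4.2,interpolation=2);b=cv2.resize(b,None,fx=4.2,fy=4.2,interpolation=2)
h=max(a.shape[0],b.shape[0])
cv2.imwrite("pics/crop1.png",cv2.resize(a,(780,int(a.shape[0]*780/a.shape[1]))) [:600]);
cv2.imwrite("pics/crop2.png",cv2.resize(b,(600,int(b.shape[0]*600/b.shape[1]))))
print(a.shape,b.shape)
print(onplane("scene",(312,209),.031),onplane("side",(303,211),.031))
E
```

```text
(441, 546, 3) (462, 483, 3)
[ 0.47633083 -0.06320497  0.031     ] [ 0.47691263 -0.06006556  0.031     ]
```

View pics/crop1.png

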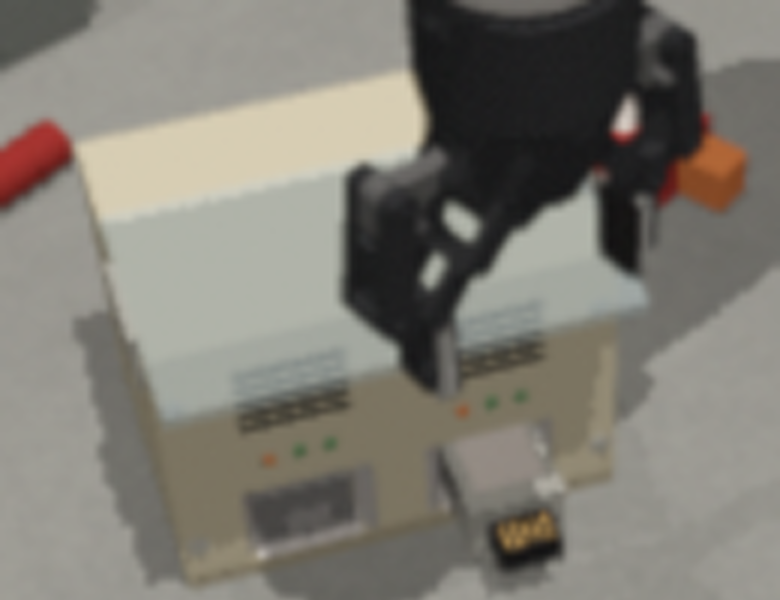

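View pics/crop2.png

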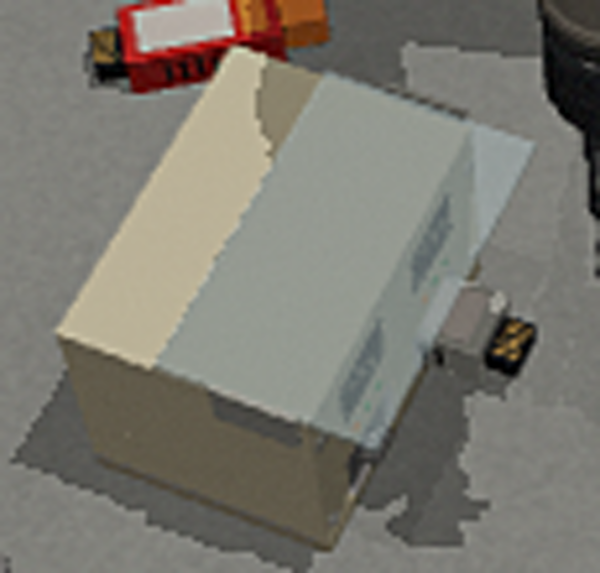

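The connector, steel case, hood and shelf corners are all clear, and the red copy is outside behind the shelf. The steel-cased module, in the right bay with its connector outward, is the one meant. I'll fit the shelf pose from the corners.

```bash
cat >> h.py <<'E'
def S2W(p,s):  # shelf pts -> world
    p=np.atleast_2d(p);c,q=np.cos(s[2]),np.sin(s[2])
    return np.c_[s[0]+c*p[:,0]-q*p[:,1],s[1]+q*p[:,0]+c*p[:,1],p[:,2]]
E
python3 - <<'E'
from h import *
A=[("scene",(190,583),(0,.105,0)),("scene",(612,478),(0,-.105,0)),("scene",(77,145),(.15,.105,.15)),
("side",(58,332),(.15,.105,.15)),("side",(238,47),(.15,-.105,.15)),("side",(332,550),(0,.105,0)),("side",(100,458),(.15,.105,0)),("side",(535,145),(-.04,-.105,.153))]
px=lambda c,p:np.array(p)/6+(225,120) if c=="scene" else np.array(p)/(600/115)+(205,145)
f=lambda s:np.concatenate([(proj(c,S2W(P,s))[0]-px(c,p)) for c,p,P in A])
r=least_squares(f,[.4,-.15,-1.9],loss="soft_l1");print(r.x,np.round(f(r.x).reshape(-1,2),1))
s=r.x
# connector tip: top-front edge middle; fit shelf x
for c,p in(("scene",(525,515)),("side",(513,322))):
    w=onplane(c,px(c,p),.039);d=w[:2]-s[:2];print(c,w,[d@[np.cos(s[2]),np.sin(s[2])],d@[-np.sin(s[2]),np.cos(s[2])]])
E
```

```text
[ 0.49932933 -0.12104963 -1.98159079] [[-0.1  1. ]
 [ 0.4  0.2]
 [-0.2 -0.6]
 [-0.3 -0.5]
 [-0.5 -1.2]
 [-0.1  0.4]
 [-0.   0.7]
 [ 0.6 -0.2]]
scene [ 0.47219041 -0.0655882   0.039     ] [np.float64(-0.040009652157064035), np.float64(-0.047028915679484466)]
side [ 0.46644405 -0.05894454  0.039     ] [np.float64(-0.04380585237645988), np.float64(-0.05495026513957048)]
```

The fit is good to about 1 px, and the module is in the right bay with roughly 32 mm of case out. Now I'll plan with IK: grip 1 on the case, a place pose on the mat, then grip 2 on the handle.

```bash
cat >> h.py <<'E'
def rot(head,lean=0.7,flip=False):
    """tool leaning so that its z points along `head` and down; camera on the rear side unless flip"""
    h=np.array([np.cos(head),np.sin(head),0]);z=np.sin(lean)*h-np.cos(lean)*np.array([0,0,1])
    y=np.cross([0,0,1],h)
    if flip:y=-y
    return R.from_matrix(np.c_[np.cross(y,z),y,z])
def pose(g,head,lean=0.7,flip=False):  # grasp point -> tcp position, quat
    r=rot(head,lean,flip);return np.array(g)+r.as_matrix()[:,2]*hold_point_z,r.as_quat()
E
python3 - <<'E'
from h import *
s=[.4993,-.1210,-1.9816]
print("mat",onplane("side",(397,215),.003),[onplane("side",p,.003).round(3) for p in((361,188),(427,187),(435,242),(368,245))])
for l in (.6,.7,.8):
  for x in(-.03,-.15,-.25):
    for fl in(0,1):
      q=ik(*pose(S2W((x,-.045,.036),s)[0],s[2],l,fl));print(l,x,fl,None if q is None else np.round(q,2))
m=onplane("side",(397,215),.003)
for fl1 in(0,1):
 for fl2 in(0,1):
  out=[]
  for d in np.arange(-180,180,15):
    h=s[2]+np.radians(d);u=np.array([np.cos(h),np.sin(h),0])
    # module +x = -u ; grip1 at module x=+.03 ; grip2 at x=-.072, heading h+pi
    q1=ik(*pose([m[0],m[1],.025]-u*.03,h,.7,fl1));q2=ik(*pose([m[0],m[1],.025]+u*.072,h+np.pi,.7,fl2))
    q3=ik(*pose([m[0],m[1],.13]+u*.072,h+np.pi,.7,fl2))
    if q1 is not None and q2 is not None and q3 is not None: out.append(d);print(fl1,fl2,d,np.round(q1,2),np.round(q2,2))
E
```

```text
mat [0.47757949 0.23174938 0.003     ] [array([0.376, 0.125, 0.003]), array([0.374, 0.338, 0.003]), array([0.573, 0.337, 0.003]), array([0.581, 0.135, 0.003])]
0.6 -0.03 0 [ 0.04  0.68  1.69 -0.6   1.13  0.81]
0.6 -0.03 1 [ 0.04  0.68  1.69 -0.6   1.13 -2.33]
0.6 -0.15 0 [ 0.21  0.78  1.47 -0.49  1.31  0.85]
0.6 -0.15 1 [ 0.21  0.78  1.47 -0.49  1.31 -2.29]
0.6 -0.25 0 [ 0.33  0.89  1.22 -0.43  1.48  0.88]
0.6 -0.25 1 [ 0.33  0.89  1.22 -0.43  1.48 -2.26]
0.7 -0.03 0 [ 0.08  0.73  1.66 -0.65  1.21  0.87]
0.7 -0.03 1 [ 0.08  0.73  1.66 -0.65  1.21 -2.27]
0.7 -0.15 0 [ 0.25  0.83  1.41 -0.54  1.4   0.89]
0.7 -0.15 1 [ 0.25  0.83  1.41 -0.54  1.4  -2.25]
0.7 -0.25 0 [ 0.36  0.94  1.15 -0.48  1.58  0.9 ]
0.7 -0.25 1 [ 0.36  0.94  1.15 -0.48  1.58 -2.24]
0.8 -0.03 0 [ 0.12  0.79  1.62 -0.7   1.29  0.92]
0.8 -0.03 1 [ 0.12  0.79  1.62 -0.7   1.29 -2.22]
0.8 -0.15 0 [ 0.28  0.89  1.36 -0.59  1.49  0.92]
0.8 -0.15 1 [ 0.28  0.89  1.36 -0.59  1.49 -2.22]
0.8 -0.25 0 [ 0.38  1.    1.08 -0.53  1.67  0.91]
0.8 -0.25 1 [ 0.38  1.    1.08 -0.53  1.67 -2.23]
0 0 -180 [-0.18  0.57  2.19  1.34  0.7  
[... 4583 characters left out ...]
   0.56  2.23  1.28  0.73 -1.03]
1 1 15 [ 0.63  0.92  1.23 -0.47  1.53 -2.2 ] [-0.29  0.62  2.03  0.96  0.89 -0.92]
1 1 30 [ 0.69  0.86  1.39 -0.58  1.37 -2.3 ] [-0.25  0.69  1.83  0.76  1.07 -0.89]
1 1 45 [ 0.74  0.79  1.56 -0.71  1.19 -2.37] [-0.19  0.77  1.62  0.61  1.25 -0.91]
1 1 60 [ 0.77  0.72  1.74 -0.86  1.   -2.41] [-0.12  0.85  1.41  0.5   1.42 -0.97]
1 1 120 [ 0.47  0.53  2.37  3.65  0.48 -1.75] [ 0.24  1.12  0.76  0.09  1.95 -1.44]
1 1 135 [ 0.25  0.52  2.43  2.98  0.52 -1.52] [ 0.33  1.15  0.71 -0.03  1.99 -1.62]
1 1 150 [ 0.04  0.53  2.42  2.36  0.54 -1.35] [ 0.42  1.14  0.72 -0.15  1.96 -1.79]
1 1 165 [-0.11  0.54  2.33  1.79  0.59 -1.14] [ 0.51  1.11  0.8  -0.26  1.88 -1.95]
```

```bash
python3 - <<'E'
from h import *
s=[.4993,-.1210,-1.9816]
reach(*pose(S2W((-.15,-.045,.075),s)[0],s[2]))
o=get_obs();a=read_camera("wrist").copy();np.savez("o1.npz",p=o["eef_pos"],q=o["orientation"])
cv2.imwrite("pics/w1raw.png",a[:,:,::-1])
for P in[(0,.105,0),(0,-.105,0),(0,-.0695,.014),(0,-.0205,.014),(0,-.0695,.051),(0,-.0205,.051),(0,.0205,.014),(0,.0695,.014),(-.04,.105,.15),(-.04,-.105,.15)]:
    print(P,proj("wrist",S2W(P,s),o)[0].round(1))
print(o["eef_pos"],o["time"],o["contact_force"])
cv2.imwrite("pics/w1.png",cv2.resize(a[:,:,::-1],(800,500),interpolation=2))
E
```

```text
(0, 0.105, 0) [451.7 233.3]
(0, -0.105, 0) [271.5 235. ]
(0, -0.0695, 0.014) [302.4 246.7]
(0, -0.0205, 0.014) [347.1 246.8]
(0, -0.0695, 0.051) [301.3 278.8]
(0, -0.0205, 0.051) [348.  278.8]
(0, 0.0205, 0.014) [383.8 246.3]
(0, 0.0695, 0.014) [425.7 245.1]
(-0.04, 0.105, 0.15) [488.7 358.5]
(-0.04, -0.105, 0.15) [253.6 371. ]
[0.51346231 0.02323831 0.06108429] 1.05 [-0.4017848  -0.13090853 -0.17534378]
```

View pics/w1.png

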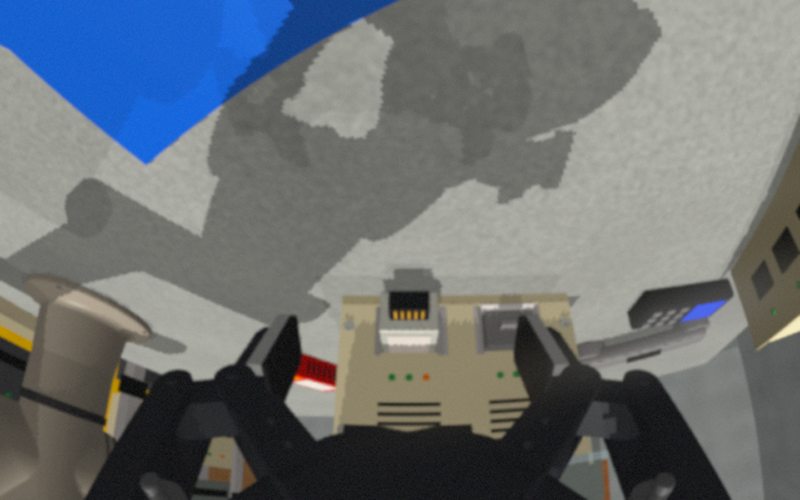

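The wrist picture agrees with the fit. The module's connector faces out at (409,305), centred in the right bay, and the shelf's bottom corners are at (342,295) and (567,293) against predicted (339,294) and (565,292). I'll enlarge it once to correct the shelf by a millimetre or two.

```bash
python3 - <<'E'
import cv2
a=cv2.imread("pics/w1raw.png")[208:298,260:470]
cv2.imwrite("pics/w1c.png",cv2.resize(a,None,fx=3.8,fy=3.8,interpolation=2))
E
```

```text
(no output)
```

View pics/w1c.png

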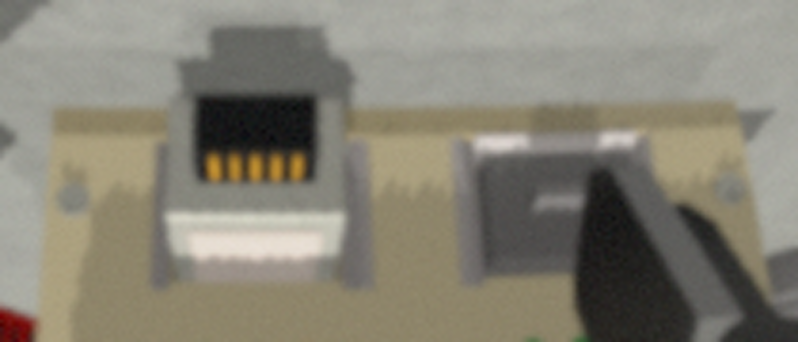

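```bash
python3 - <<'E'
from h import *
d=np.load("o1.npz");o={"eef_pos":d["p"],"orientation":d["q"]}
A=[("scene",(190,583),(0,.105,0)),("scene",(612,478),(0,-.105,0)),("scene",(77,145),(.15,.105,.15)),
("side",(58,332),(.15,.105,.15)),("side",(238,47),(.15,-.105,.15)),("side",(332,550),(0,.105,0)),("side",(100,458),(.15,.105,0)),("side",(535,145),(-.04,-.105,.153)),
("wrist",(55,106),(0,-.105,0)),("wrist",(735,102),(0,.105,0))]
def px(c,p):
    p=np.array(p)
    return p/6+(225,120) if c=="scene" else p/(600/115)+(205,145) if c=="side" else p/3.8+(260,208)
W={"scene":.6,"side":.6,"wrist":2}
f=lambda s:np.concatenate([W[c]*(proj(c,S2W(P,s),o)[0]-px(c,p)) for c,p,P in A])
r=least_squares(f,[.5,-.12,-1.98],loss="soft_l1");s=r.x;print(s,np.round(f(s).reshape(-1,2),1)[-3:])
np.save("s.npy",s)
B=[((195,97),(-.02,-.015,.023)),((317,97),(-.02,.015,.023)),((165,212),(0,-.023,.048)),((347,212),(0,.023,.048)),((195,180),(0,-.015,.039)),((317,180),(0,.015,.039))]
# module: case end at x=m0, y=m1 in shelf frame
g=lambda m:np.concatenate([proj("wrist",S2W(np.array(P)+(m[0],m[1],0),s),o)[0]-px("wrist",p) for p,P in B])
r=least_squares(g,[-.03,-.045]);print(r.x,np.round(g(r.x).reshape(-1,2),1))
E
```

```text
[ 0.50147944 -0.12391815 -1.98904681] [[-0.1  0.3]
 [-0.2 -0.4]
 [-0.3 -0.5]]
[-0.0372016  -0.04570217] [[-0.  -1.5]
 [ 0.3 -1.4]
 [-0.4  1. ]
 [ 0.3  1.1]
 [ 0.3  0.8]
 [-0.5  0.9]]
```

```bash
python3 - <<'E'
from h import *
s=np.load("s.npy");cf=lambda o:(R.from_euler("z",-s[2]).apply(o["contact_force"])).round(1)
G=lambda x,z,y=-.0455:pose(S2W((x,y,z),s)[0],s[2])
move_straight(*G(-.10,.036),speed=.15)
move_straight(*G(-.024,.034),speed=.1)
o=get_obs();print(cf(o))
gripper_close(60)
o=get_obs();print("closed",o["grip_width"],o["grasp_force"],cf(o),o["moment"].round(2),o["time"])
move_straight(*G(-.06,.0345),speed=.06)
o=get_obs();print("pull",o["grip_width"],cf(o),o["moment"].round(2))
E
```

```text
[-0.9 -0.3  0.2]
closed 0.00024057839039968453 0.04199558275104209 [-0.2  0.2 -1.2] [ 0.25 -0.17  0.02] 3.3583
pull 0.00014815763909619954 [ 0.5  0.4 -0.7] [ 0.29 -0.16  0.04]
```

It closed on nothing, so I'll look.

```bash
python3 - <<'E'
from h import *
w=read_camera("wrist").copy();b=read_camera("side").copy();o=get_obs()
print(o["eef_pos"],R.from_quat(o["orientation"]).as_matrix().round(2),o["grip_width"])
w=cv2.resize(w[200:330,240:460],(800,473),interpolation=2);b=cv2.resize(b[150:250,220:360],(800,571),interpolation=2)
cv2.imwrite("pics/w2.png",np.vstack([cv2.resize(w,(506,299)),cv2.resize(b,(506,300)[:2] if 0 else (506,300))])[:,:,::-1])
E
```

```text
[ 0.47913706 -0.06185281  0.02020937] [[ 0.31  0.91 -0.26]
 [ 0.7  -0.41 -0.59]
 [-0.64 -0.   -0.76]] 0.00017192330892521138
```

View pics/w2.png

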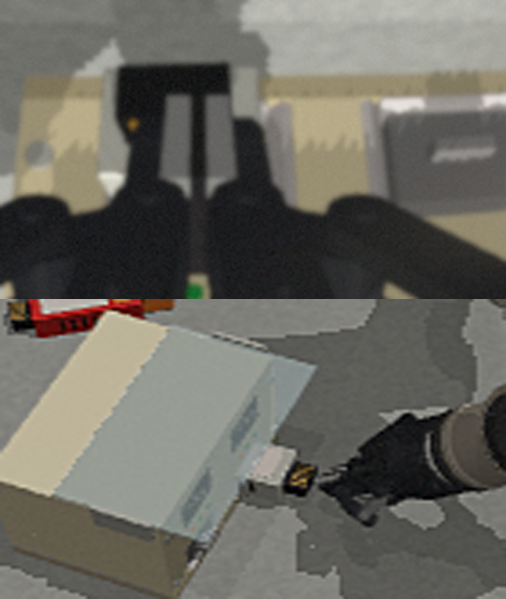

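```bash
python3 - <<'E'
from h import *
s=np.load("s.npy");o=get_obs()
print("tcp in side",proj("side",o["eef_pos"]).round(1),"scene",proj("scene",o["eef_pos"]).round(1),"wrist",proj("wrist",o["eef_pos"],o).round(1))
for n,P in(("tiptop",(-.057,-.0457,.039)),("tipbot",(-.057,-.0457,.023)),("case top front L",(-.037,-.0227,.048)),("case top front R",(-.037,-.0687,.048)),("tip botL",(-.057,-.0307,.023)),("tip botR",(-.057,-.0607,.023))):
    w=S2W(P,s);print(n,w.round(3),proj("side",w).round(1),proj("scene",w).round(1),proj("wrist",w,o).round(1))
a=read_camera("scene").copy();b=read_camera("side").copy();w=read_camera("wrist").copy()
for c in("side","scene","wrist"):
    print(c,[(r["score"],np.round(r["box"],1)) for r in spot_in("module",c)[:3]])
a=cv2.resize(a[180:225,285:345],(600,450),interpolation=2);b=cv2.resize(b[190:230,280:340],(600,400),interpolation=2)
cv2.imwrite("pics/z3.png",cv2.resize(np.vstack([a,b]),(420,595))[:,:,::-1])
E
```

```text
tcp in side [[302.5 213.4]] scene [[311.6 212.3]] wrist [[324.3 228.7]]
tiptop [[ 0.483 -0.053  0.039]] [[305.2 211.3]] [[312.6 210.4]] [[324.  250.4]]
tipbot [[ 0.483 -0.053  0.023]] [[305.3 214. ]] [[312.7 214.2]] [[324.1 225.8]]
case top front L [[ 0.496 -0.081  0.048]] [[295.9 213.6]] [[302.2 205. ]] [[360.9 275.5]]
case top front R [[ 0.454 -0.062  0.048]] [[302.2 201.6]] [[318.3 200.9]] [[287.4 275.4]]
tip botL [[ 0.497 -0.059  0.023]] [[303.3 217.9]] [[307.4 215.5]] [[349.  225.8]]
tip botR [[ 0.469 -0.047  0.023]] [[307.3 210.1]] [[317.9 212.8]] [[299.2 225.7]]
side [(0.63, array([288.8, 196.4, 306.9, 217.3])), (0.57, array([224.5, 140.9, 269.2, 160.7]))]
scene [(0.73, array([299. , 190.8, 311.4, 205.6])), (0.56, array([313.6, 129.1, 342.4, 154.8])), (0.24, array([175. , 205.6, 225.4, 240.2]))]
wrist [(0.98, array([180. , 285.7, 230.7, 308.6])), (0.58, array([284.9, 227.1, 351.7, 279.9]))]
```

View pics/z3.png

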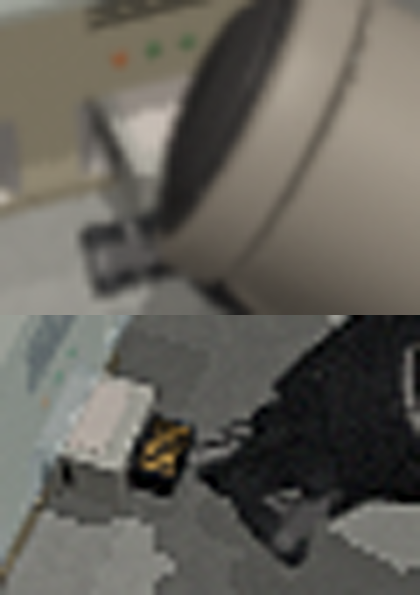

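The fingertips look about 15 mm short of the nominal TCP. A light touch on the bare table with the fingers shut will settle the true fingertip length.

```bash
python3 - <<'E'
from h import *
s=np.load("s.npy")
move_straight(*pose(S2W((-.17,-.0455,.06),s)[0],s[2]),speed=.25)
g=S2W((-.17,-.0455,0),s)[0]
P=lambda z:pose(np.array([g[0],g[1],z+hold_point_z]),s[2],0.0)
reach(*P(.03))
f0=get_obs()["contact_force"][2]
for z in np.arange(.016,-.024,-.003):
    move_straight(*P(z),speed=.03);o=get_obs();f=o["contact_force"][2]-f0
    if f>6 : break
print("contact at",z,o["eef_pos"],f,o["grip_width"],o["time"])
move_straight(*P(.05),speed=.2)
gripper_open();o=get_obs();print(o["grip_width"])
f0=o["contact_force"][2]
for z in np.arange(.010,-.034,-.003):
    move_straight(*P(z),speed=.05);o=get_obs();f=o["contact_force"][2]-f0
    if f>6 : break
print("open contact at",z,o["eef_pos"],f,o["time"])
move_straight(*P(.05),speed=.2)
E
```

```text
contact at -0.022999999999999993 [ 0.52879031  0.04993104 -0.02318879] -0.6171954762552827 -0.00020375160501025154 9.5917
0.08549900603095825
open contact at -0.032 [ 0.52877062  0.0499057  -0.03221756] 1.6384651716542362 15.3417
```

No contact even at TCP z = -0.023, so the real fingers are shorter than stated. I'll measure the fingertips directly in the wrist picture, open and shut.

```bash
python3 - <<'E'
from h import *
o=get_obs();A=read_camera("wrist").copy();gripper_close();o2=get_obs();B=read_camera("wrist").copy()
d=np.abs(A.astype(int)-B).sum(2)>60
d=cv2.morphologyEx(d.astype(np.uint8),cv2.MORPH_OPEN,np.ones((3,3)))
T=R.from_quat(o2["orientation"]).as_matrix()
def row(x,y,z):return proj("wrist",np.array(o2["eef_pos"])+T@np.array([x,y,z]),o2)[0].round(1)
for z in(0,-.01,-.02,-.03):print(z,row(0,0,z),row(.011,0,z),row(-.011,0,z))
ys,xs=np.nonzero(d[:, 280:370]);print("shut top row",ys.min(),"cols",280+xs[ys<ys.min()+4])
v=B[190:330,240:420].copy();v=cv2.resize(v,(540,420),interpolation=2);u=cv2.resize(A[190:330,180:480],(540,252),interpolation=2)[:175]
for z in(0,-.01,-.02,-.03):
    p=((row(0,0,z)-(240,190))*3).astype(int);cv2.line(v,(p[0]-60,p[1]),(p[0]-30,p[1]),(255,0,0),1)
cv2.imwrite("pics/f4.png",np.vstack([v,u])[:,:,::-1]);print(o2["time"],get_obs()["grip_width"])
E
```

```text
0 [324.3 228.5] [324.3 212.2] [324.4 244.2]
-0.01 [324.3 235. ] [324.2 218. ] [324.3 251.2]
-0.02 [324.2 242.2] [324.1 224.4] [324.2 259. ]
-0.03 [324.1 250.1] [324.  231.6] [324.1 267.5]
shut top row 226 cols [332 333 334 336 337 338 339 340 341 332 333 334 335 336 337 338 339 340
 341 342 343 344 345 346 347 332 333 334 335 336 337 338 339 340 341 342
 343 344 345 346 347 331 332 333 334 335 336 337 338 339 340 341 342 343
 344 345 346 347 348]
16.7167 -0.00022118268756543595
```

View pics/f4.png

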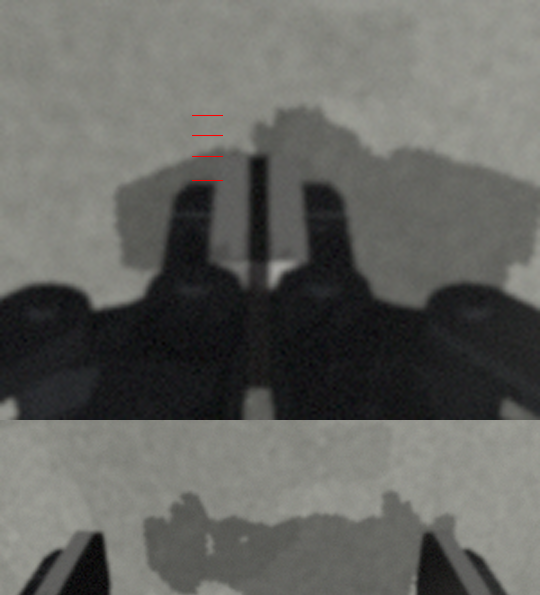

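The pad tip edge shows at about row 241, which puts the fingers 20–40 mm short. I'll finish the touch test with the fingers shut to fix the figure.

```bash
python3 - <<'E'
from h import *
s=np.load("s.npy");g=S2W((-.17,-.0455,0),s)[0]
P=lambda z:pose(np.array([g[0],g[1],z+hold_point_z]),s[2],0.0)
move_straight(*P(-.022),speed=.2)
f0=get_obs()["contact_force"][2];L=[]
for z in np.arange(-.025,-.05,-.003):
    move_straight(*P(z),speed=.06);o=get_obs();f=o["contact_force"][2]-f0;L.append((round(z,3),round(float(o["eef_pos"][2]),4),round(float(f),1)))
    if abs(f)>4: break
print(L,f0,o["time"])
E
```

```text
[(np.float64(-0.025), -0.024, 0.4), (np.float64(-0.028), -0.0279, -0.5), (np.float64(-0.031), -0.0312, 0.7), (np.float64(-0.034), -0.0343, 0.4), (np.float64(-0.037), -0.0372, 1.5), (np.float64(-0.04), -0.0378, 21.3)] -0.44333498213710776 18.775
```

The tips really lie 37.5 mm behind the reported TCP, and the touch and the picture agree. I'll correct the grasp offset, recheck IK for every pose and grip again.

```bash
sed -i 's/\*hold_point_z,r/*HP,r/; s/^def rot/HP=hold_point_z+.0375\ndef rot/' h.py; cat >> h.py <<'E'
s=np.load("s.npy")
M=np.array([.4776,.2317]);D=np.radians(45);H1=s[2]+D;U=np.array([np.cos(H1),np.sin(H1),0])  # mat, module +x = -U
def cf(o=None):return R.from_euler("z",-s[2]).apply((o or get_obs())["contact_force"]).round(1)
def G(x,z,y=-.0455,lean=.7):return pose(S2W((x,y,z),s)[0],s[2],lean)
def on_mat(mx,z,head):return pose(np.r_[M,0]-U*mx+[0,0,z],head)  # mx: module x of grasp point
E
python3 - <<'E'
from h import *
for P in(G(-.024,.034),G(-.2,.08),on_mat(.037,.025,H1),on_mat(.037,.12,H1),on_mat(-.072,.025,H1+np.pi),on_mat(-.072,.12,H1+np.pi),on_mat(-.13,.12,H1+np.pi)):
    q=ik(*P);print(None if q is None else q.round(2))
o=get_obs();p=np.array(o["eef_pos"]);move_straight(p+[0,0,.04],speed=.15)
gripper_open();reach(*G(-.11,.045))
move_straight(*G(-.024,.034),speed=.1);o=get_obs();print(cf(o))
gripper_close(60);o=get_obs()
print("closed",o["grip_width"],o["grasp_force"],cf(o),o["moment"].round(2),o["time"])
E
```

```text
[ 0.03  0.77  1.71 -0.7   1.12  0.91]
[ 0.27  0.84  1.34 -0.52  1.47  0.88]
[ 0.71  0.83  1.59 -0.73  1.13  0.81]
[ 0.71  0.68  1.55 -0.69  1.27  0.68]
[-0.16  0.8   1.66  0.65  1.17  2.2 ]
[-0.16  0.65  1.62  0.61  1.32  2.32]
[-0.24  0.68  1.55  0.57  1.39  2.29]
[-1.2  0.3 -0.5]
closed 0.045094275046921456 62.36073017120361 [-1.3 -1.2  2.7] [ 0.29  0.1  -0.18] 22.0833
```

Gripped at 45 mm with almost no side force. Now pull out, carry to the mat and place.

```bash
python3 - <<'E'
from h import *
move_straight(*G(-.14,.0345),speed=.1);o=get_obs();print("out",o["grip_width"],cf(o))
move_straight(*G(-.21,.06),speed=.2)
reach(*on_mat(.038,.09,H1))
move_straight(*on_mat(.038,.030,H1),speed=.2)
move_straight(*on_mat(.038,.0235,H1),speed=.04)
o=get_obs();print("placed",o["grip_width"],o["contact_force"].round(1),o["time"])
w=read_camera("side").copy()
for r in spot_in("module","side")[:2]:print(r["score"],np.round(r["box"],1))
print("expect",proj("side",np.array([np.r_[M,.003]-U*a+[0,0,h] for a in(.07,-.08) for h in(0,.034)])).round(1).tolist())
E
```

```text
out 0.045232613435995245 [-0.3  0.1 -2. ]
placed 0.04505271898422017 [-0.2 -0.9 -2.4] 25.5
0.77 [223.7 142.9 268.2 163. ]
0.63 [370.8 197.5 418.9 225.2]
expect [[417.0, 207.9], [418.9, 202.2], [373.7, 223.3], [374.7, 217.8]]
```

```bash
python3 - <<'E'
from h import *
for z in np.arange(.022,.012,-.0015):
    move_straight(*on_mat(.038,z,H1),speed=.05);f=get_obs()["contact_force"][2]
    if f>1.5:break
print("down",z,f)
gripper_open()
q=on_mat(.09,.06,H1);move_straight(*q,speed=.25)   # back off along the lean, beyond the connector
o=get_obs();print(o["contact_force"].round(1),o["time"])
T=on_mat(.11,.16,H1);move_straight(*T,speed=.3)
w=read_camera("wrist");a=read_camera("side").copy();r=outline_of("module","side")
for k in r[:2]:print(k["score"],np.round(k["box"],1))
for k in outline_of("module","wrist")[:2]:
    ys,xs=np.nonzero(k["pixels"]);print("wrist",k["score"],np.round(k["box"],1))
    print(cv2.minAreaRect(np.c_[xs,ys].astype(np.float32)))
o=get_obs()
c=np.array([np.r_[M,.003]-U*a+np.cross([0,0,1],U)*b+[0,0,.034] for a,b in((.05,.023),(.05,-.023),(-.05,-.023),(-.05,.023))])
print(proj("side",c).round(1).tolist(),proj("wrist",c,o).round(1).tolist())
cv2.imwrite("pics/m5.png",np.vstack([cv2.resize(w[:,:,::-1],(640,400))[:330],cv2.resize(a[175:240,350:440,::-1],(640,462))[:265]]))
E
```

```text
down 0.022 4.645386074493302
[-0.5  0.3  0.3] 26.7417
0.97 [220.8 142.5 267.5 162.4]
0.86 [371.4 195.5 418.2 226.1]
wrist 0.85 [133.9 255.2 170.2 285.7]
((151.22653198242188, 271.30389404296875), (41.624473571777344, 21.70418930053711), 41.987213134765625)
wrist 0.71 [302.  118.7 353.3 220.7]
((326.5, 170.5), (103.0, 55.0), 90.0)
[[416.6, 210.3], [409.6, 198.4], [380.4, 208.6], [387.0, 220.8]] [[354.1, 156.1], [298.8, 156.0], [305.5, 214.9], [347.3, 215.0]]
```

View pics/m5.png

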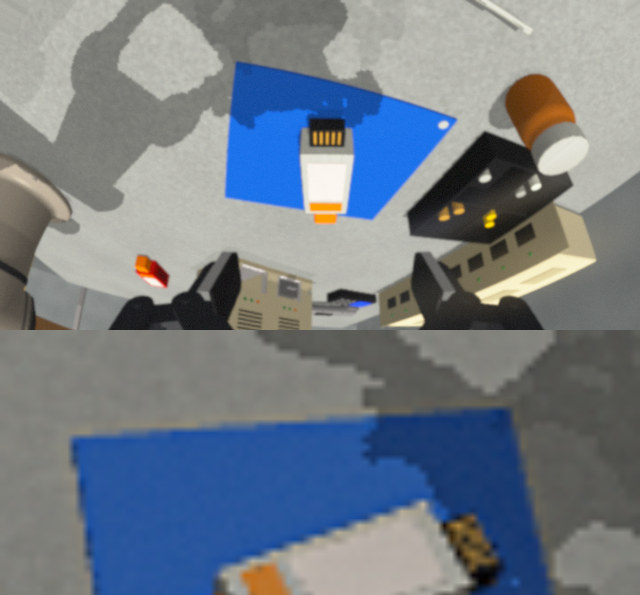

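The module lies on the mat where expected, right way up: connector at (327,133), case ends at rows 153 and 213 against predicted 156 and 215, handle at (325,217). Now regrip by the handle.

```bash
python3 - <<'E'
from h import *
H2=H1+np.pi
reach(*on_mat(-.14,.15,H2))
move_straight(*on_mat(-.115,.06,H2),speed=.3)
move_straight(*on_mat(-.072,.026,H2),speed=.12);print(get_obs()["contact_force"].round(1))
gripper_close(80);o=get_obs();print("closed",o["grip_width"],o["contact_force"].round(1),o["time"])
move_straight(*on_mat(-.072,.09,H2),speed=.2)
o=get_obs();print("lift",o["grip_width"],o["contact_force"].round(1),o["moment"].round(2),o["time"])
read_camera("wrist")
for k in outline_of("module","wrist")[:3]:
    print(k["score"],np.round(k["box"],1))
    if k["pixels"][:, 250:400].any():
        cs,_=cv2.findContours(k["pixels"].astype(np.uint8),0,2);c=max(cs,key=cv2.contourArea);print(cv2.approxPolyDP(c,3,True)[:,0].tolist())
c=np.array([np.r_[M,.003+.064]-U*a+np.cross([0,0,1],U)*b+[0,0,h] for a,b,h in((.05,.023,.034),(.05,-.023,.034),(-.05,-.023,.034),(-.05,.023,.034),(.07,.015,.025),(.07,-.015,.025))])
print(proj("wrist",c,o).round(1).tolist())
q=[ik(*G(-.072-.05-a,.05)) for a in(0,.2)];print(q)
E
```

```text
[ 0.4 -0.4 -0. ]
closed 0.024713455678635782 [ 0.5 -3.1  4.2] 30.5417
lift 0.02452835571910773 [ 0.2  0.7 -2.4] [-0.58 -0.22  0.  ] 31.0083
0.79 [293.3 232.3 357.4 332.1]
[[304, 233], [299, 240], [298, 281], [302, 294], [298, 317], [293, 322], [300, 331], [351, 331], [358, 323], [353, 317], [350, 295], [351, 234]]
[[296.8, 333.4], [352.8, 333.5], [368.5, 308.5], [280.1, 308.4], [308.0, 326.7], [341.8, 326.8]]
[array([ 0.17250048,  0.81036322,  1.52400517, -0.58911477,  1.29772266,
        0.89818519]), array([ 0.39658463,  1.03198311,  0.98866256, -0.45973178,  1.66044718,
        0.90175789])]
```

The handle is held at 25 mm and the module is level (front edge at row 331 against predicted 333). Now carry it to the bay and start it in under force watch.

```bash
python3 - <<'E'
from h import *
H2=H1+np.pi
move_straight(*on_mat(-.072,.15,H2),speed=.25)
reach(*G(-.24,.13));print(get_obs()["time"])
move_straight(*G(-.21,.0385),speed=.25)
o=get_obs();f0=cf(o);print("pre",f0,o["grip_width"])
z=.0385;y=-.0455
for x in np.arange(-.16,-.10,.008):
    move_straight(*G(x,z,y),speed=.08);o=get_obs();f=cf(o)-f0;print(round(x+.142,3),f.round(1))
    if f[0]<-12 or abs(f[1])>10: break
print(o["time"],o["grip_width"])
E
```

```text
32.8583
pre [-0.2  0.9 -1.3] 0.02451515334250484
-0.018 [ 0.2 -1.  -1. ]
-0.01 [ 0.1 -0.9 -0.3]
-0.002 [-0.1 -1.2 -1. ]
0.006 [ 0.3 -0.5 -0.4]
0.014 [ 0.9 -0.9 -1.1]
0.022 [-0.1 -0.5 -0.2]
0.03 [ 0.4 -1.2 -0.1]
0.038 [ 0.1 -0.9  0. ]
35.9167 0.024507639025678117
```

It enters with no force. Continue in and press the dock home.

```bash
python3 - <<'E'
from h import *
f0=cf();z=.0385;y=-.0455
for x in np.r_[np.arange(-.09,-.037,.013),np.arange(-.034,-.008,.002)]:
    move_straight(*G(x,z,y),speed=.06);o=get_obs();f=cf(o)-f0
    if x>-.04 or abs(f).max()>4: print(round(x+.142,3),f.round(1))
    if f[0]<-22 or abs(f[1])>15 or abs(f[2])>20: break
print(o["time"],o["grip_width"],o["eef_pos"]-G(x,z,y)[0])
E
```

```text
0.104 [0.2 0.7 0. ]
0.108 [ 1.  -0.6 -0.9]
0.11 [-1.8  0.6 -0.8]
0.112 [-4.9 -1.2  0. ]
0.114 [-4.3 -0.5 -0.2]
0.116 [-4.3 -0.3 -0.5]
0.118 [-3.6 -0.3 -1.6]
0.12 [-8.2 -0.2 -0.2]
0.122 [-18.4  -2.3   1.2]
0.124 [-29.4  -4.7   3.9]
40.0167 0.02468334444909904 [ 0.00238172  0.0040966  -0.00068997]
```

The dock met its stop (5 N of sliding, then a rise to 29 N). Now relax, settle it to the floor, release and check.

```bash
python3 - <<'E'
from h import *
move_straight(*G(-.0215,.0385),speed=.05);print(cf())
for z in(.0375,.0365,.0355):
    move_straight(*G(-.0215,z),speed=.05);f=cf();print(z,f)
    if f[2]>3:break
gripper_open();print(cf())
move_straight(*G(-.09,z+.012),speed=.15)
move_straight(*G(-.17,.12),speed=.3)
o=get_obs();print(cf(o),o["time"])
for c in("wrist","side","scene"):
    a=read_camera(c).copy();cv2.imwrite(f"pics/end_{c}.png",a[:,:,::-1])
    for k in outline_of("handle",c)[:3]:print(c,k["score"],np.round(k["box"],1))
    hs=cv2.cvtColor(a,cv2.COLOR_RGB2HSV);m=((hs[...,0]>5)&(hs[...,0]<22)&(hs[...,1]>150)&(hs[...,2]>90)).astype(np.uint8)
    B=np.array([(x,y,h) for x in(-.03,0) for y in(-.058,-.032) for h in(.017,.045)])
    p=proj(c,S2W(B,s),o);print(" predicted handle box",p.min(0).round(1),p.max(0).round(1))
    lo,hi=(p.min(0)-12).astype(int),(p.max(0)+12).astype(int);ys,xs=np.nonzero(m[lo[1]:hi[1],lo[0]:hi[0]])
    if len(xs):print(" orange",xs.min()+lo[0],ys.min()+lo[1],xs.max()+lo[0]+1,ys.max()+lo[1]+1,len(xs))
E
```

```text
[-12.1  -1.    0.3]
0.0375 [-12.9  -1.3   2.8]
0.0365 [-13.   -2.5   4.6]
[ 1.1 -0.1 -0.1]
[-0.6 -0.5 -0.2] 42.5083
wrist 0.77 [241.6 272.4 268.4 304.2]
wrist 0.67 [306.2 223.3 349.4 265. ]
wrist 0.58 [260.9 220.  474.  357.6]
 predicted handle box [312.3 221.8] [339.  258.2]
 orange 312 223 341 266 906
side 0.9 [225.1 141.4 266.9 163.4]
side 0.52 [290.5 204.7 299.3 214.4]
 predicted handle box [286.2 200.8] [299.  215.5]
 orange 288 203 299 215 90
scene 0.9 [309.2 127.2 349.  153.5]
scene 0.61 [295.  191.  315.2 210.4]
 predicted handle box [301.6 193.2] [314.  209.7]
 orange 303 195 314 209 115
```

```bash
python3 - <<'E'
from h import *
a=cv2.imread("pics/end_wrist.png");hs=cv2.cvtColor(a,cv2.COLOR_BGR2HSV)
m=((hs[...,0]>5)&(hs[...,0]<22)&(hs[...,1]>150)&(hs[...,2]>90)).astype(np.uint8)
print(m[218:275,300:350].sum(1));
for r in range(225,274,3):
    c=np.nonzero(m[r,300:350])[0];print(r,(c.min()+300,c.max()+300) if len(c) else None,a[r,326,::-1])
o=get_obs()
for x in(-.035,-.03,-.025,0):
  print(x,[proj("wrist",S2W((x,-.045,h),s),o)[0].round(1).tolist() for h in(.017,.045)])
print([proj("wrist",S2W((0,-.045,h),s),o)[0].round(1).tolist() for h in(.048,.051,.06,.075)])
E
```

```text
[ 0  0  0  0  0 22 24 25 25 25 25 24 25 25 25 25 25 25 25 25 25 25 25 25
 25 25 25 27 27 27 27 25 25 25 25 25 25 23 22  0  0  0  0  0  0  0 29 29
  0  0  0  0  0  0  0  0  0]
225 (np.int64(314), np.int64(338)) [186  84   0]
228 (np.int64(314), np.int64(338)) [191  90   0]
231 (np.int64(314), np.int64(338)) [192  89   0]
234 (np.int64(314), np.int64(338)) [196  92   0]
237 (np.int64(314), np.int64(338)) [196  91   0]
240 (np.int64(314), np.int64(338)) [194  88   0]
243 (np.int64(314), np.int64(338)) [201  93   0]
246 (np.int64(313), np.int64(339)) [242 126   0]
249 (np.int64(314), np.int64(338)) [250 131   0]
252 (np.int64(314), np.int64(338)) [249 132   0]
255 (np.int64(315), np.int64(337)) [243 124   0]
258 None [124 105  95]
261 None [124 121 113]
264 (np.int64(312), np.int64(340)) [167  93  49]
267 None [146 128  98]
270 None [141 133 103]
273 None [139 129 103]
-0.035 [[326.0, 219.6], [325.9, 245.3]]
-0.03 [[326.0, 222.0], [325.9, 247.3]]
-0.025 [[326.0, 224.2], [325.9, 249.3]]
0 [[326.0, 234.7], [326.0, 258.5]]
[[325.9, 261.1], [325.9, 263.8], [325.9, 271.8], [325.9, 285.5]]
```

The handle is about where home would put it, and the force trace shows the full dock travel. There's time for one confirming push on the handle's end with shut fingers, which also measures the depth.

```bash
python3 - <<'E'
from h import *
gripper_close(40);move_straight(*G(-.075,.038,-.045),speed=.25)
f0=cf();L=[]
for x in np.arange(-.06,-.036,.002):
    move_straight(*G(x,.038,-.045),speed=.1);f=cf()-f0;L.append((round(x,3),f.round(1).tolist()))
    if f[0]<-22 or abs(f[1:]).max()>14:break
print(L)
o=get_obs();act=o["eef_pos"]-G(x,.038,-.045)[0];print("actual x",x+act[:2]@[np.cos(s[2]),np.sin(s[2])])
move_straight(*G(-.09,.05),speed=.25);move_straight(*G(-.17,.12),speed=.3)
print(get_obs()["time"],cf())
o=get_obs();a=read_camera("wrist");hs=cv2.cvtColor(a,cv2.COLOR_RGB2HSV)
m=((hs[...,0]>5)&(hs[...,0]<22)&(hs[...,1]>150)&(hs[...,2]>90));print(np.nonzero(m[215:275,326])[0]+215, np.nonzero(m[240,300:350])[0][[0,-1]]+300)
E
```

```text
[(np.float64(-0.06), [0.8, -0.3, -0.7]), (np.float64(-0.058), [1.2, -0.7, 0.3]), (np.float64(-0.056), [0.9, 0.1, -0.1]), (np.float64(-0.054), [1.5, -1.1, -0.7]), (np.float64(-0.052), [1.2, -1.0, 0.1]), (np.float64(-0.05), [0.8, -0.8, -0.8]), (np.float64(-0.048), [-3.9, -1.5, -0.1]), (np.float64(-0.046), [-12.7, -4.1, 2.6]), (np.float64(-0.044), [-22.4, -6.0, 6.1])]
actual x -0.0483481899280331
47.375 [ 1.  -0.2 -0.9]
[223 224 225 226 227 228 229 230 231 232 233 234 235 236 237 238 239 240
 241] [314 338]
```

The push met solid resistance with the handle end within 2 mm of its home position and no further sliding, so the module is home.

```bash
python3 -c "
from cell import *
print(close_job())"
```

```text
the job is handed in; nothing more can be done
None
```

The module is turned end for end and pressed home connector first in the right bay, with the dock against its stop going by the push forces. The gripper has let go and the job is handed in at about 47 s on the robot's clock; the judge's verdict was not shown.

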